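Raise the fume booth sash to its working-height marker

TASK

Open the welding fume booth to its working height: put the fingertips under the lip along the foot of the amber sash and push it up at an easy pace until the yellow index on the sash stands level with the red marker on the side rail, then take the hand away so that the counterweighted sash stays there. Do not pinch the lip between the fingers, and leave the marker, the things standing in the booth and the magnet on the bench as they are.

Things in the scene. Friction and masses are not known exactly. Their poses are not given: they have to be found in the camera images.
- booth: Bench-top welding fume booth, blue base 380 x 620 x 80 mm with a grille on top, 575 mm high, open behind. Origin: on the bench under its middle; x front to rear, y to its left, z up. Its front leans back 35 degrees from upright (top farther from the robot): two side rails 40 mm wide at y = +-270 mm carry the sash. Front edge of the base: x = -235 mm. Sill below the sash: 80 mm above the bench.
- sash (a joint): Travel of the amber sash up its leaning rails, m: 0 on its low stop (its lower edge then 155 mm above the bench), 0.225 at the top stop. Sash 488 mm wide, 240 mm tall, aluminium frame 16 mm thick. Counterweights in the rear channels balance it: it stays where it is left. The guides rub: pushing it up takes about 3 to 9 N along the rails.
- lip_grip: Black rubber underside of the sash's lip: a ledge 400 mm long (y), 40 mm deep, 6 mm thick, at the foot of the sash, rising outward to the robot at 45 degrees. Origin: middle of its lower face. x lies along its depth, into the booth and 45 degrees down: -20 mm the free edge, +20 mm the root at the sash; y left along the lip; z square to it, upward. Free space beneath. Moves with the sash.
- lip_flange: Yellow metal top of the same lip, 34 mm deep, 3 mm thick, on the rubber and set back 6 mm from its free edge. Same origin and axes as lip_grip. Pressing it and lip_grip at once is pinching.
- sash_index (a point): Tip of the small yellow index tab (10 mm tall) at the left foot of the sash, in front of the left side rail. z points along the rails up the slope (the direction in which the sash slides), x square to the sash into the booth, y to the left.
- marker_point (a point): Tip of the red working-height marker, a block 24 mm tall clamped on the left side rail. Same axes as sash_index. The two points coincide when the sash is exactly at the marked height, so their distance along z is the travel still to go. The marker is to stay where it is.
- weldment: Bystander in the booth: steel plate 90 x 90 x 8 mm with a tube stub, diameter 42 mm, welded on, 58 mm tall in all, loose on the grille behind the sash. Origin: centre of its underside.
- tube_offcut: Bystander: steel tube, 48 mm outside diameter, 90 mm tall, standing loose on the grille in the booth, behind the sash. Origin: centre of its underside.
- electrode_jar: Bystander: blue closed jar with a black cap, 54 mm diameter, 85 mm tall, standing loose on the grille in the booth, behind the sash. Origin: centre of its underside.
- clamp_magnet: Bystander: red welding magnet, a flat block 75 x 75 x 18 mm lying loose on the bench before the booth, near its left front corner. Origin: centre of its underside.

How it is judged:
On the way:
1. the fingers push on the rubber underside of the lip with the sash already 30 mm up from where it was (contact force between the fingers and lip_grip above 0.5 N and distance of sash_index from where it was at the start of the episode above 0.03 m), for 0.1 s.
At the end, for the whole second after the job is handed in: The sash stands still by itself with its yellow index within 10 mm of the red marker along the rails; the marker has not been shifted (6 mm), and the weldment, tube, jar and magnet are where they stood (20 mm), tube and jar upright (z of sash_index in the frame of marker_point between -0.01 and 0.01 m and velocity of joint sash between -0.01 and 0.01 m/s and distance of marker_point from where it was at the start of the episode below 0.006 m and distance of each of weldment, tube_offcut, electrode_jar, clamp_magnet from where it was at the start of the episode below 0.02 m and angle between each of tube_offcut, electrode_jar's own z axis and vertical below 0.2 rad); the robot touches nothing.
It fails at once if the lip is pinched: the fingers press its top and its underside at once (contact force between the fingers and lip_grip above 2 N and contact force between the fingers and lip_flange above 2 N).
It fails at once if the sash is flung up or let slam (faster than 0.4 m/s) (velocity of joint sash above 0.4 m/s or velocity of joint sash below -0.4 m/s).
It fails at once if the marker is pushed along its rail (distance of marker_point from where it was at the start of the episode above 0.006 m).
It fails at once if a bystander is lifted, carried, shoved or knocked over (distance of any of weldment, tube_offcut, electrode_jar, clamp_magnet from where it was at the start of the episode above 0.02 m or angle between any of tube_offcut, electrode_jar's own z axis and vertical above 0.5 rad).
It also fails if it takes over 38 s, if anything falls off the work surface, if the arm or the gripper's body presses on something with over 40 N, if the wrist force passes 120 N, or if a joint passes its speed limit or range.

ROBOT

A 6-joint arm with a two-finger parallel gripper is mounted at the origin on the work surface. World frame = base frame: x ahead of the robot, y to its left, z up, the work surface at z = 0. Lengths are in m, angles in rad, forces in N, time in s.
With the tool pointing down it reaches from about 0.35 to 0.775 m from the base axis. Payload 7.3 kg.
Tool frame: the origin (TCP) lies midway between the tips of the shut fingers; the grasp point (between the pads) lies 19 mm behind it (robot.grip_depth is the z of the grasp point in the tool frame, in m); z points along the fingers, y is the line along which they close (so a half turn about z gives the same grasp; the last joint's range is limited). The gripper opens to 92 mm and grips with 3 to 60 N. Pads are 19 mm wide; open, the fingers measure 130 mm over their backs; the gripper's body (75 mm by 190 mm) begins 47 mm behind the grasp point.
Start: joints at [-1.301, 0.342, 1.524, -0, 1.275, -0.146], TCP at [0.212, -0.48, 0.227] pointing down, gripper open.
Joint ranges: [-2.53, 2.53], [-0.77, 2.02], [0.04, 2.7], [-1, 4.14], [0.28, 2.66], [-3.11, 3.11]. Speed limits (rad/s): [2.57, 2.57, 3.14, 3.14, 3.14, 3.14].

INTERFACE

Orientations are given as [roll, pitch, yaw] about the fixed x, y, z axes, in that order (R = Rz(yaw) Ry(pitch) Rx(roll)).
In Python, from cell import robot, viewer gives the robot as it stands.
- The arm moves only by the tool step_arm, never from a script. Its argument "increments" is a list of rows, each an object with "delta_pos": the shift along the tool's x, y, z in cm, a list of three; "dr": the turn, a rotation vector about the tool's x, y, z in degrees, a list of three; "fingers": the closure, from -1 (fully open) to 1 (shut), so that 0 is half open. In form: [{"delta_pos": [tx, ty, tz], "dr": [wx, wy, wz], "fingers": fingers}, ...]. A call has exactly 5 rows; each row is the pose to reach, as a shift and turn from the pose commanded when the call began, along the tool's axes at that moment; what a row does not reach only later rows make up. A row lasts 1/8 s, in which the tool goes at most 62.5 mm and 10.7 degrees, less where a joint would pass 70% of its speed; a pose out of reach is approached as far as the arm can. A call with a gripper value outside its range is refused whole. The fingers move at their own pace and stop on an object; "newtons" is the grip in N (left out, the last holds). Time passes only in rows, so rows that repeat a pose let the fingers close, or fill a call up. It gives the time, the measured TCP pose, the force, the opening and the grip force at its end, in the units of the state.
- robot.observe(): the state, without advancing time (a new reading comes with each control period).
- viewer.read_camera(name): name is "scene" or "side" or "wrist"; returns the picture (384x512x3 uint8, red, green, blue); there is no depth.
- viewer.camera_params(name): a dict with "K" (3x3 intrinsics, pixels), "T" (4x4, takes a point from camera to world coordinates). Camera axes: x right, y down, z forward; pixel columns grow to the right and rows downward; lengths in m; the calibration is good to about 2 mm. A picture is of the moment at which its call begins: read the wrist's pose just before it. camera_params takes no time and is no camera call; for the wrist camera it gives the pose at the moment of the call.
- robot.hand_in(): hands the job in; it is judged then, once.
The state is a dict: "time": time; "qpos": joint angles; "qvel": joint speeds; "joint_efforts": joint torques, N m; "tool_pos": TCP position; "tool_rot": TCP orientation; "contact_force": force on the tool from outside, world axes, zero at the start; "torque": the same for the moment, N m; "opening": finger opening in m; "grip_force": force on a finger pad.
Only numpy, scipy, OpenCV 4.12 (cv2) and the standard library are available. Lean on these libraries where they do the work, as an engineer would, in place of code of your own. Each camera call takes 0.05 s, during which the arm holds its last target. There are 200 camera calls.

## Working session

There is one attempt and no reset: what is moved stays moved. The work goes in short steps, Python scripts to look and compute and a tool call to move; the robot and the scene stay as the last step left them, time stands still between calls to the robot, and variables do not carry over. Pictures are saved under pics/ and viewed, at most 10 in all, crops included, and the job is handed in when it is done.

Besides the shell and the picture viewer there is one more tool, called in YAML: its name, and indented under it one key for each argument. step_arm: Moves the arm, as the interface text tells. Its arguments: {"type":"object","properties":{"increments":{"type":"array"},"newtons":{"type":"number"}},"required":["increments"]}

```bash
mkdir -p pics; python3 - <<'E'
from cell import robot, viewer
import cv2,numpy as np
for n in ("scene","side"):
    im=viewer.read_camera(n); cv2.imwrite(f"pics/{n}0.png",im[:,:,::-1])
    p=viewer.camera_params(n); print(n,np.round(p["K"],1).tolist(),np.round(p["T"],4).tolist())
s=robot.observe(); print({k:np.round(v,3).tolist() for k,v in s.items()})
E
```

```text
scene [[472.9, 0.0, 248.0], [0.0, 472.9, 188.5], [0.0, 0.0, 1.0]] [[0.0286, -0.9529, 0.302, 0.2596], [-0.9996, -0.0263, 0.0115, 0.0497], [-0.003, -0.3022, -0.9533, 1.0106], [0.0, 0.0, 0.0, 1.0]]
side [[442.3, 0.0, 260.5], [0.0, 442.3, 186.7], [0.0, 0.0, 1.0]] [[-0.4909, -0.8312, 0.2608, 0.2719], [-0.8712, 0.4656, -0.1556, 0.2147], [0.0079, -0.3036, -0.9528, 1.0421], [0.0, 0.0, 0.0, 1.0]]
{'time': 0.1, 'qpos': [-1.301, 0.343, 1.525, 0.0, 1.275, -0.146], 'qvel': [0.0, -0.002, -0.001, -0.001, 0.002, -0.001], 'joint_efforts': [0.002, -43.2, -24.47, 0.072, 0.053, -0.0], 'tool_pos': [0.212, -0.48, 0.226], 'tool_rot': [-3.14, -0.0, 0.416], 'contact_force': [-0.839, 0.103, -0.979], 'torque': [0.03, 0.021, 0.02], 'grip_force': 0.0, 'opening': 0.092}
```

View pics/scene0.png

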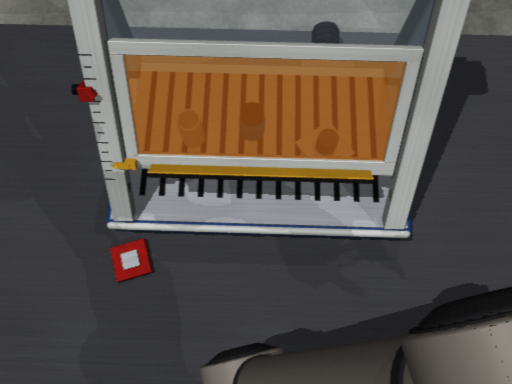

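View pics/side0.png

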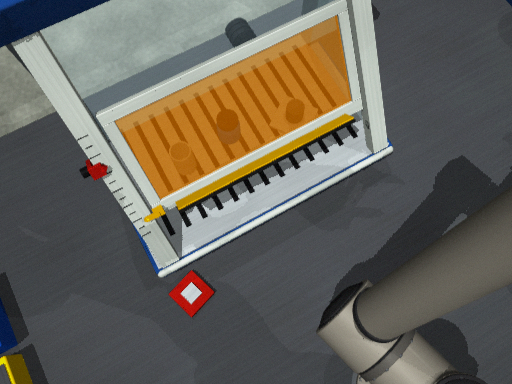

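The scene view shows the index tab near (124,165), the marker near (88,94), the yellow flange from (148,172) to (373,176), the base front edge from (108,228) to (410,236), and the magnet at (131,260). The side view shows the index at (154,214), the marker at (96,170), and the flange from (178,207) to (356,118).

```bash
cat > h.py <<'E'
import cv2,numpy as np
from cell import robot, viewer
def P(n):
    p=viewer.camera_params(n); return np.array(p["K"])@np.linalg.inv(p["T"])[:3]
def tri(a,b):
    X=cv2.triangulatePoints(P("scene"),P("side"),np.array(a,float).reshape(2,1),np.array(b,float).reshape(2,1))[:,0]; X=X[:3]/X[3]
    e=[]
    for n,u in(("scene",a),("side",b)):
        q=P(n)@np.r_[X,1]; e.append(np.linalg.norm(q[:2]/q[2]-u))
    return X,np.round(e,1)
def onz(n,u,z):
    p=viewer.camera_params(n);T=np.array(p["T"]);d=T[:3,:3]@np.linalg.inv(p["K"])@np.r_[u,1];return T[:3,3]+d*(z-T[2,3])/d[2]
def blobs(im,col):
    h=cv2.cvtColor(im,cv2.COLOR_RGB2HSV)
    m=cv2.inRange(h,(19,150,110),(32,255,255)) if col=="y" else cv2.inRange(h,(0,170,90),(6,255,255))|cv2.inRange(h,(174,170,90),(180,255,255))
    n,l,s,c=cv2.connectedComponentsWithStats(m)
    return [(s[i].tolist(),np.round(c[i],1).tolist(),np.argwhere(l==i)[:,::-1]) for i in range(1,n) if s[i][4]>25]
E
python3 - <<'E'
from h import *
for n in("scene","side"):
    im=cv2.imread(f"pics/{n}0.png")[:,:,::-1].copy()
    for c in "yr":
        for s,ce,p in blobs(im,c):
            print(n,c,s,ce,"Lft",p[p[:,0].argmin()],"Rgt",p[p[:,0].argmax()],"corners",cv2.boxPoints(cv2.minAreaRect(p.astype(np.float32))).round(0).tolist())
a=cv2.resize(cv2.imread("pics/scene0.png")[60:190,60:190],None,fx=3,fy=3,interpolation=cv2.INTER_CUBIC)
b=cv2.resize(cv2.imread("pics/side0.png")[130:260,70:200],None,fx=3,fy=3,interpolation=cv2.INTER_CUBIC)
cv2.imwrite("pics/crop1.png",np.hstack([a,b]))
print(tri((108,226),(160,274)),tri((410,235),(392,149)))
E
```

```text
scene y [113, 158, 23, 12, 186] [125.9, 164.3] Lft [113 165] Rgt [135 159] corners [[113.0, 158.0], [135.0, 158.0], [135.0, 169.0], [113.0, 169.0]]
scene y [147, 164, 227, 15, 1940] [260.3, 171.4] Lft [147 172] Rgt [373 178] corners [[147.0, 173.0], [147.0, 164.0], [373.0, 170.0], [373.0, 179.0]]
scene r [77, 82, 20, 20, 234] [85.4, 93.2] Lft [77 88] Rgt [96 94] corners [[72.0, 95.0], [82.0, 81.0], [98.0, 93.0], [89.0, 106.0]]
scene r [110, 239, 41, 43, 900] [130.1, 259.9] Lft [110 248] Rgt [150 268] corners [[107.0, 248.0], [143.0, 238.0], [153.0, 271.0], [117.0, 281.0]]
side y [176, 114, 178, 96, 1664] [262.0, 161.3] Lft [176 202] Rgt [353 117] corners [[174.0, 202.0], [350.0, 110.0], [354.0, 118.0], [178.0, 210.0]]
side y [144, 205, 22, 17, 175] [154.9, 213.4] Lft [144 218] Rgt [165 213] corners [[141.0, 214.0], [161.0, 204.0], [165.0, 213.0], [146.0, 223.0]]
side y [0, 356, 16, 28, 160] [7.3, 368.6] Lft [  0 358] Rgt [ 15 382] corners [[-3.0, 358.0], [5.0, 355.0], [16.0, 383.0], [8.0, 386.0]]
side r [86, 159, 21, 21, 250] [95.9, 169.7] Lft [ 86 160] Rgt [106 166] corners [[81.0, 174.0], [87.0, 158.0], [108.0, 166.0], [103.0, 182.0]]
side r [169, 270, 45, 47, 855] [191.1, 293.3] Lft [169 293] Rgt [213 291] corners [[168.0, 294.0], [192.0, 270.0], [215.0, 293.0], [191.0, 317.0]]
(array([0.46986498, 0.34298084, 0.07294847]), array([0.5, 0.5])) (array([ 0.47549752, -0.28142314,  0.03309291]), array([0.3, 0.3]))
```

View pics/crop1.png

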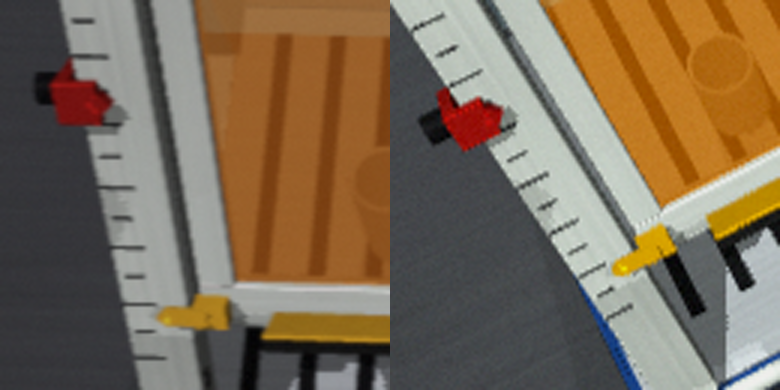

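The crop shows the two tips. The marker tip, pointing right, is at scene (97,94) and side (107.3,170). The index tip, pointing left, is at scene (112.7,165.5) and side (144,219.5).

```bash
python3 - <<'E'
from h import *
m,e1=tri((97,94),(107.3,170)); i,e2=tri((112.7,165.4),(144,219.5)); print("marker",m,e1,"index",i,e2)
# flange front (lower image) corners & rear corners
L,eL=tri((147,173.),(178,210)); R,eR=tri((373.5,179),(354.5,118)); print("front edge",L,eL,R,eR,np.linalg.norm(L-R))
L2,e=tri((147,164),(174,202));R2,e_=tri((373,169.5),(350,110));print("rear",L2,e,R2,e_)
y=L-R; yaw=np.arctan2(-y[0],y[1]); print("yaw deg",np.degrees(yaw))
s35,c35=np.sin(np.radians(35)),np.cos(np.radians(35))
up=np.r_[s35*np.cos(yaw),s35*np.sin(yaw),c35]; d=m-i; print("d",d,"travel",d@up, "perp",np.linalg.norm(d-up*(d@up)))
print("base edge at z=.08", onz("scene",(108,226),.07),onz("scene",(410,235),.07),onz("side",(160,274),.07),onz("side",(392,149),.07))
print("magnet",onz("scene",(130,260),.018))
E
```

```text
marker [0.63450546 0.31350026 0.31111604] [2.2 2.4] index [0.55454047 0.30817682 0.19952568] [0.3 0.3]
front edge [0.53704355 0.24157325 0.20997411] [0.2 0.2] [ 0.5326404  -0.1611534   0.22044775] [0.5 0.5] 0.4028868749873942
rear [0.55169353 0.24106377 0.21858919] [0.2 0.2] [ 0.54908326 -0.15965934  0.2270127 ] [0.1 0.1]
yaw deg -0.6264087415419434
d [0.07996499 0.00532344 0.11159036] travel 0.1372393849559859 perp 0.006363874456127092
base edge at z=.08 [0.4695044  0.34390797 0.07      ] [ 0.46797258 -0.26906288  0.07      ] [0.4716358  0.34331702 0.07      ] [ 0.46733408 -0.26309057  0.07      ]
magnet [0.40945385 0.30524782 0.018     ]
```

```bash
cat >> h.py <<'E'
from scipy.spatial.transform import Rotation as Ro
def goal(p,tilt,yaw=0.):  # tilt: deg of tool z forward from straight down
    s=robot.observe(); R=Ro.from_euler("xyz",s["tool_rot"])
    G=Ro.from_euler("z",yaw,degrees=True)*Ro.from_euler("y",-tilt,degrees=True)*Ro.from_euler("x",180,degrees=True)
    print("t",s["time"],"pos",np.round(s["tool_pos"],3),"q",np.round(s["qpos"],2),"F",np.round(s["contact_force"],1))
    print("cm",np.round(R.inv().apply(np.array(p)-s["tool_pos"])*100,1),"deg",np.round((R.inv()*G).as_rotvec(degrees=True),1))
E
python3 -c "
from h import *
goal((.32,-.24,.27),22,-15);goal((.42,.03,.23),45)"
```

```text
t 0.1 pos [ 0.212 -0.48   0.226] q [-1.3   0.34  1.52  0.    1.28 -0.15] F [-0.8  0.1 -1. ]
cm [ 19.6 -17.6  -4.4] deg [-7.5 21.2 38.3]
t 0.1 pos [ 0.212 -0.48   0.226] q [-1.3   0.34  1.52  0.    1.28 -0.15] F [-0.8  0.1 -1. ]
cm [ 39.6 -38.2  -0.3] deg [-9.4 44.3 22.6]
```

step_arm:
  increments:
    - {"delta_pos": [4, -3.5, -1], "dr": [-1, 4, 4], "fingers": 1}
    - {"delta_pos": [8, -7, -2], "dr": [-2, 9, 6], "fingers": 1}
    - {"delta_pos": [12, -11, -3], "dr": [-3, 14, 9], "fingers": 1}
    - {"delta_pos": [16, -15, -4], "dr": [-4, 18, 11], "fingers": 1}
    - {"delta_pos": [20, -18.5, -4], "dr": [-5, 22, 12], "fingers": 1}

```text
time: 0.72
tool_pos: [0.3207, -0.2287, 0.2672]
tool_rot: [3.092, -0.393, 0.212]
contact_force: [0.7, -0.4, 0.9]
opening: 0.0461
grip_force: 0.0
```

```bash
python3 -c "
from h import *
goal((.42,.03,.23),45)"
```

```text
t 0.725 pos [ 0.321 -0.229  0.267] q [-1.13 -0.09  1.98  0.41  1.13  0.09] F [ 0.7 -0.4  0.9]
cm [ 12.6 -23.6   8.1] deg [-4.  22.1 10.7]
```

step_arm:
  increments:
    - {"delta_pos": [2.5, -4.7, 1.6], "dr": [-1, 4, 2], "fingers": 1}
    - {"delta_pos": [5, -9.4, 3.2], "dr": [-2, 9, 4], "fingers": 1}
    - {"delta_pos": [7.5, -14, 4.8], "dr": [-2, 13, 6], "fingers": 1}
    - {"delta_pos": [10, -19, 6.4], "dr": [-3, 18, 8], "fingers": 1}
    - {"delta_pos": [12.5, -23.5, 8], "dr": [-4, 22, 10.5], "fingers": 1}

```text
time: 1.35
tool_pos: [0.4141, 0.0173, 0.2331]
tool_rot: [3.139, -0.769, 0.015]
contact_force: [1.6, -0.4, 0.2]
opening: 0.0009
grip_force: 0.0
```

```bash
python3 -c "
from h import *
goal((.42,.03,.20),45);goal((.505,.03,.155),45)"
```

```text
t 1.35 pos [0.414 0.017 0.233] q [-0.33 -0.21  2.39  0.83  0.32  0.51] F [ 1.6 -0.4  0.2]
cm [-1.9 -1.3  2.8] deg [-0.5  1.   0.6]
t 1.35 pos [0.414 0.017 0.233] q [-0.33 -0.21  2.39  0.83  0.32  0.51] F [ 1.6 -0.4  0.2]
cm [ 1.1 -1.2 11.9] deg [-0.5  1.   0.6]
```

step_arm:
  increments:
    - {"delta_pos": [0.2, -0.3, 2.4], "dr": [0, 0, 0], "fingers": 1}
    - {"delta_pos": [0.4, -0.6, 4.8], "dr": [0, 0, 0], "fingers": 1}
    - {"delta_pos": [0.6, -0.9, 7.2], "dr": [0, 0, 0], "fingers": 1}
    - {"delta_pos": [0.8, -1.2, 9.6], "dr": [0, 0, 0], "fingers": 1}
    - {"delta_pos": [1, -1.2, 11.8], "dr": [0, 0, 0], "fingers": 1}

```text
time: 1.98
tool_pos: [0.4823, 0.0254, 0.1732]
tool_rot: [-3.093, -0.8, 0.012]
contact_force: [0.5, 0.1, 1.1]
opening: 0.0005
grip_force: 0.0
```

```bash
python3 - <<'E'
from h import *
goal((.505,.03,.155),45)
a=viewer.read_camera("scene"); b=viewer.read_camera("wrist")
cv2.imwrite("pics/s2.png",np.hstack([cv2.resize(a,(400,300)),cv2.resize(b,(400,300))])[:,:,::-1])
E
```

```text
t 1.975 pos [0.482 0.025 0.173] q [-0.28  0.1   2.4   2.03  0.28 -0.68] F [0.5 0.1 1.1]
cm [ 0.3 -0.3  2.9] deg [-3.3 -0.8  0.5]
```

View pics/s2.png

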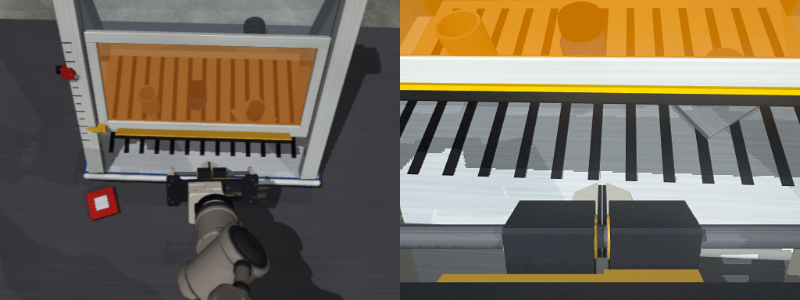

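The scene half shows the shut fingers centred in front of the lip. The wrist half shows the fingertips at about (603,195), with the lip above and ahead of them. I'll lay the tool flatter, so the fingertips do the pushing and the wrist stays off its singularity.

step_arm:
  increments:
    - {"delta_pos": [0, 0, 0], "dr": [-1, 5, 0], "fingers": 1}
    - {"delta_pos": [0, 0, 0], "dr": [-2, 10, 0], "fingers": 1}
    - {"delta_pos": [0, 0, 0], "dr": [-3, 16, 0], "fingers": 1}
    - {"delta_pos": [0, 0, 0], "dr": [-3, 22, 0], "fingers": 1}
    - {"delta_pos": [0, 0, 0], "dr": [-3, 28, 0], "fingers": 1}

```text
time: 2.7
tool_pos: [0.4963, 0.0319, 0.177]
tool_rot: [-3.073, -1.244, -0.05]
contact_force: [1.4, 0.2, -0.3]
opening: 0.0006
grip_force: 0.0
```

```bash
python3 -c "
from h import *
goal((.49,.03,.155),75)"
```

```text
t 2.7 pos [0.496 0.032 0.177] q [-0.27  0.56  2.69  2.86  1.36 -1.58] F [ 1.4  0.2 -0.3]
cm [-2.3  0.2  0.1] deg [-1.1  3.7 -1. ]
```

```bash
python3 -c "
from h import *
goal((.525,.035,.163),75)"
```

```text
t 2.7 pos [0.496 0.032 0.177] q [-0.27  0.56  2.69  2.86  1.36 -1.58] F [ 1.4  0.2 -0.3]
cm [-0.4 -0.2  3.2] deg [-1.1  3.7 -1. ]
```

step_arm:
  increments:
    - {"delta_pos": [-0.8, 0, 0.5], "dr": [0, 1, 0], "fingers": 1}
    - {"delta_pos": [-0.8, -0.1, 1.2], "dr": [-1, 2, -1], "fingers": 1}
    - {"delta_pos": [-0.7, -0.1, 2], "dr": [-1, 3, -1], "fingers": 1}
    - {"delta_pos": [-0.5, -0.2, 2.7], "dr": [-1, 3.5, -1], "fingers": 1}
    - {"delta_pos": [-0.4, -0.2, 3.2], "dr": [-1, 3.5, -1], "fingers": 1}

```text
time: 3.32
tool_pos: [0.526, 0.0331, 0.1618]
tool_rot: [3.124, -1.302, 0.017]
contact_force: [-0.2, -0.6, -0.1]
opening: 0.0006
grip_force: 0.0
```

```bash
python3 - <<'E'
from h import *
goal((.525,.035,.163),75)
a=viewer.read_camera("side")
cv2.imwrite("pics/s3.png",cv2.resize(a[90:300,120:400],None,fx=2.5,fy=2.5)[:,:,::-1])
s=robot.observe();R=Ro.from_euler("xyz",s["tool_rot"]).as_matrix();print(R.round(2).tolist())
E
```

```text
t 3.325 pos [0.526 0.033 0.162] q [-0.2   0.7   2.63  2.95  1.49 -1.61] F [-0.2 -0.6 -0.1]
cm [ 0.1 -0.2 -0.1] deg [0.1 0.4 0.3]
[[0.26, -0.0, 0.96], [0.0, -1.0, -0.0], [0.96, 0.01, -0.26]]
```

View pics/s3.png

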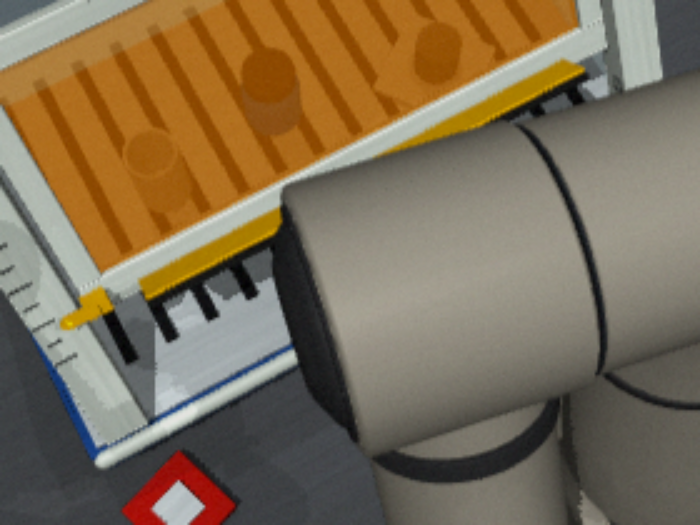

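The side view shows the arm's elbow housing over the middle of the lip, with the index still low at about (85,312) in the crop and the magnet clear. Next I push gently up the slope to make contact.

step_arm:
  increments:
    - {"delta_pos": [0.6, -0.1, 0.2], "dr": [0, 0, 0], "fingers": 1}
    - {"delta_pos": [1.2, -0.2, 0.4], "dr": [0, 0, 0], "fingers": 1}
    - {"delta_pos": [1.9, -0.2, 0.7], "dr": [0, 0, 0], "fingers": 1}
    - {"delta_pos": [2.6, -0.2, 0.95], "dr": [0, 0, 0], "fingers": 1}
    - {"delta_pos": [3.3, -0.2, 1.2], "dr": [0, 0, 0], "fingers": 1}

```text
time: 4.0
tool_pos: [0.5453, 0.0351, 0.1899]
tool_rot: [3.122, -1.299, 0.019]
contact_force: [-2.1, 0.1, -3.7]
opening: 0.0006
grip_force: 1.8
```

```bash
cat >> h.py <<'E'
def look(tag):
    c={}
    for n in("scene","side"):
        im=viewer.read_camera(n)
        for k in "yr":
            for s,ce,p in blobs(im,k):
                if s[4]<600 and s[0]<250 and s[1]<300: print(tag,n,k,s,ce,"Lft",p[p[:,0].argmin()],"Rgt",p[p[:,0].argmax()])
    s=robot.observe();print(np.round(s["tool_pos"],4),np.round(s["contact_force"],1),np.round(s["qpos"],2))
E
python3 -c "
from h import *
look('a')"
```

```text
a scene y [113, 157, 23, 12, 189] [125.5, 163.2] Lft [113 163] Rgt [135 158]
a scene y [234, 212, 45, 3, 92] [260.7, 213.1] Lft [234 213] Rgt [278 212]
a scene r [77, 86, 19, 16, 206] [85.4, 93.5] Lft [77 88] Rgt [95 95]
a side y [143, 204, 22, 17, 176] [154.1, 212.1] Lft [143 217] Rgt [164 211]
a side r [86, 159, 21, 21, 243] [96.0, 169.7] Lft [ 86 160] Rgt [106 166]
[0.5457 0.035  0.1908] [-0.9 -0.1 -0.6] [-0.17  0.54  2.56  2.97  1.26 -1.57]
```

step_arm:
  increments:
    - {"delta_pos": [0.9, 0, 0.3], "dr": [0, 0, 0], "fingers": 1}
    - {"delta_pos": [1.8, 0, 0.65], "dr": [0, 0, 0], "fingers": 1}
    - {"delta_pos": [2.7, 0, 1], "dr": [0, 0, 0], "fingers": 1}
    - {"delta_pos": [3.6, 0, 1.3], "dr": [0, 0, 0], "fingers": 1}
    - {"delta_pos": [4.5, 0, 1.65], "dr": [0, 0, 0], "fingers": 1}

```text
time: 4.72
tool_pos: [0.5725, 0.0351, 0.228]
tool_rot: [3.122, -1.298, 0.018]
contact_force: [-5.8, -1.3, -0.8]
opening: 0.0007
grip_force: 2.3
```

step_arm:
  increments:
    - {"delta_pos": [0.9, 0, 0.3], "dr": [0, 0, 0], "fingers": 1}
    - {"delta_pos": [1.8, 0, 0.65], "dr": [0, 0, 0], "fingers": 1}
    - {"delta_pos": [2.7, 0, 1], "dr": [0, 0, 0], "fingers": 1}
    - {"delta_pos": [3.4, 0, 1.25], "dr": [0, 0, 0], "fingers": 1}
    - {"delta_pos": [4, 0, 1.45], "dr": [0, 0, 0], "fingers": 1}

```text
time: 5.35
tool_pos: [0.5977, 0.0353, 0.263]
tool_rot: [3.12, -1.299, 0.02]
contact_force: [-5.7, -1.0, -1.6]
opening: 0.0007
grip_force: 2.2
```

```bash
python3 -c "
from h import *
look('b');goal((.6,.035,.27),75)"
```

```text
b scene y [104, 113, 25, 12, 216] [117.9, 119.3] Lft [104 120] Rgt [128 114]
b scene y [234, 168, 48, 3, 106] [261.0, 169.1] Lft [234 169] Rgt [281 168]
b scene r [77, 81, 20, 21, 245] [85.4, 93.1] Lft [77 87] Rgt [96 93]
b side y [121, 169, 24, 18, 205] [133.0, 177.7] Lft [121 183] Rgt [144 177]
b side r [86, 159, 21, 21, 254] [95.9, 169.7] Lft [ 86 160] Rgt [106 166]
[0.5984 0.0353 0.2641] [-1.2 -0.8 -0.4] [-0.14  0.3   2.36  2.96  0.83 -1.49]
t 5.45 pos [0.598 0.035 0.264] q [-0.14  0.3   2.36  2.96  0.83 -1.49] F [-1.2 -0.8 -0.4]
cm [ 0.6  0.  -0. ] deg [0.1 0.4 0.3]
```

```bash
python3 - <<'E'
from h import *
a=viewer.read_camera("scene")[75:135,70:135];b=viewer.read_camera("side")[150:210,80:145]
cv2.imwrite("pics/c4.png",np.hstack([cv2.resize(q,None,fx=6,fy=6,interpolation=cv2.INTER_CUBIC) for q in(a,b)])[:,:,::-1])
i,e=tri((104,120),(121,183));print(i,e)
s35,c35=np.sin(np.radians(35)),np.cos(np.radians(35))
for s in np.arange(0.02,.061,.01):
    X=i+s*np.r_[s35,0,c35]
    print(round(s,3),[np.round((q:=P(n)@np.r_[X,1])[:2]/q[2],1).tolist() for n in("scene","side")])
E
```

```text
[0.60868545 0.30722545 0.27875862] [0.9 1. ]
0.02 [[102.1, 108.5], [116.0, 175.8]]
0.03 [[101.1, 103.2], [113.3, 171.6]]
0.04 [[100.0, 97.7], [110.5, 167.3]]
0.05 [[98.9, 92.1], [107.7, 163.0]]
0.06 [[97.8, 86.5], [104.9, 158.6]]
```

View pics/c4.png

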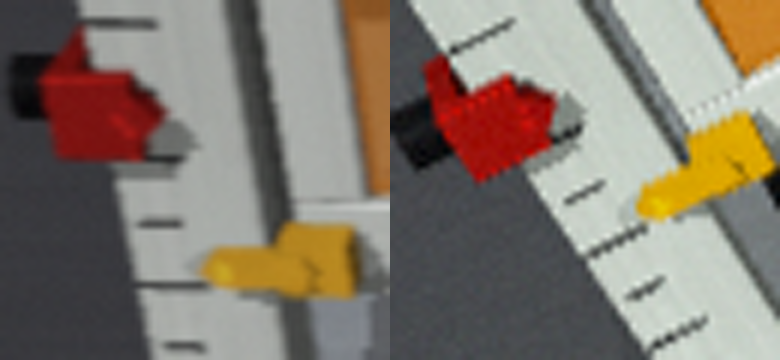

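The crop shows the marker tip at about scene (98,93.7) and side (107.5,169.2), and the index tip at about scene (103.3,119.7) and side (121.2,185). That leaves 40 to 47 mm to go. I'll push about 34 mm, then compare the tips when they are close together.

step_arm:
  increments:
    - {"delta_pos": [0.8, 0, 0.3], "dr": [0, 0, 0], "fingers": 1}
    - {"delta_pos": [1.6, 0, 0.6], "dr": [0, 0, 0], "fingers": 1}
    - {"delta_pos": [2.3, 0, 0.85], "dr": [0, 0, 0], "fingers": 1}
    - {"delta_pos": [2.9, 0, 1.05], "dr": [0, 0, 0], "fingers": 1}
    - {"delta_pos": [3.2, 0, 1.15], "dr": [0, 0, 0], "fingers": 1}

```text
time: 6.18
tool_pos: [0.6179, 0.0354, 0.2913]
tool_rot: [3.119, -1.3, 0.021]
contact_force: [-3.2, -0.8, -2.1]
opening: 0.0009
grip_force: 2.1
```

```bash
python3 - <<'E'
from h import *
look('c')
a=viewer.read_camera("scene")[65:125,70:135];b=viewer.read_camera("side")[140:200,80:145]
cv2.imwrite("pics/c5.png",np.hstack([cv2.resize(q,None,fx=6,fy=6,interpolation=cv2.INTER_CUBIC) for q in(a,b)])[:,:,::-1])
E
```

```text
c scene y [100, 94, 26, 13, 231] [115.0, 100.6] Lft [100 101] Rgt [125  95]
c scene y [233, 149, 51, 4, 108] [261.9, 150.3] Lft [233 150] Rgt [283 150]
c scene r [77, 81, 20, 21, 247] [85.3, 93.0] Lft [77 87] Rgt [96 93]
c side y [248, 128, 40, 23, 109] [269.6, 138.1] Lft [248 149] Rgt [287 128]
c side y [112, 154, 24, 19, 213] [124.3, 163.4] Lft [112 168] Rgt [135 162]
c side r [86, 159, 21, 21, 254] [95.8, 169.8] Lft [ 86 160] Rgt [106 166]
[0.6181 0.0354 0.2916] [-2.  -0.2 -2. ] [-0.13  0.25  2.28  2.95  0.7  -1.46]
```

View pics/c5.png

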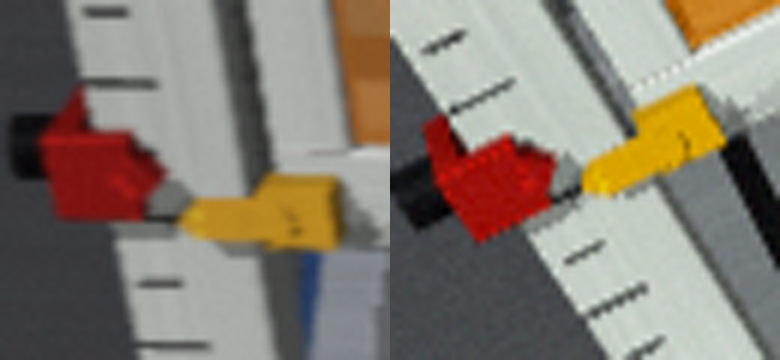

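The crop shows the marker tip at (167,172) against the index tip at (180,218) in the scene view, and (556,160) against (582,185) in the side view. That leaves about 12.5 mm up the rails.

step_arm:
  increments:
    - {"delta_pos": [0.4, 0, 0.15], "dr": [0, 0, 0], "fingers": 1}
    - {"delta_pos": [0.8, 0, 0.3], "dr": [0, 0, 0], "fingers": 1}
    - {"delta_pos": [1.1, 0, 0.4], "dr": [0, 0, 0], "fingers": 1}
    - {"delta_pos": [1.15, 0, 0.4], "dr": [0, 0, 0], "fingers": 1}
    - {"delta_pos": [1.15, 0, 0.4], "dr": [0, 0, 0], "fingers": 1}

```text
time: 7.0
tool_pos: [0.625, 0.0354, 0.3016]
tool_rot: [3.119, -1.301, 0.021]
contact_force: [-1.9, -1.7, -1.9]
opening: 0.0006
grip_force: 1.2
```

```bash
python3 - <<'E'
from h import *
look('d')
a=viewer.read_camera("scene")[65:125,70:135];b=viewer.read_camera("side")[140:200,80:145]
cv2.imwrite("pics/c6.png",np.hstack([cv2.resize(q,None,fx=6,fy=6,interpolation=cv2.INTER_CUBIC) for q in(a,b)])[:,:,::-1])
E
```

```text
d scene y [99, 87, 26, 13, 238] [113.6, 93.7] Lft [99 94] Rgt [124  88]
d scene y [233, 142, 51, 4, 107] [260.8, 143.4] Lft [233 143] Rgt [283 143]
d scene r [77, 81, 20, 21, 250] [85.3, 93.0] Lft [77 87] Rgt [96 93]
d side y [246, 122, 41, 23, 107] [268.1, 132.4] Lft [246 143] Rgt [286 124]
d side y [108, 149, 25, 18, 219] [121.0, 158.2] Lft [108 164] Rgt [132 157]
d side r [86, 159, 21, 21, 253] [95.8, 169.7] Lft [ 86 160] Rgt [106 166]
[0.625  0.0354 0.3016] [-1.2 -0.1 -1.5] [-0.13  0.23  2.25  2.94  0.65 -1.45]
```

View pics/c6.png

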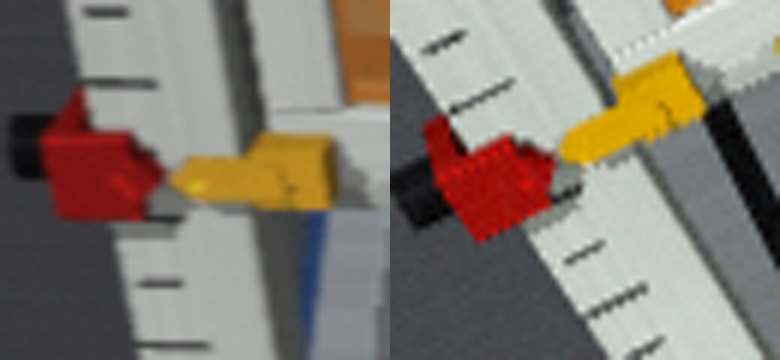

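The tips now meet in both views: (167,173) against (170,180) in the scene view and (556,160) against (560,157) in the side view, so they are within about 2 mm. I'll withdraw down the slope, then back.

step_arm:
  increments:
    - {"delta_pos": [-0.8, 0, -0.3], "dr": [0, 0, 0], "fingers": 1}
    - {"delta_pos": [-1.8, 0, -0.7], "dr": [0, 0, 0], "fingers": 1}
    - {"delta_pos": [-2.8, 0, -1.1], "dr": [0, 0, 0], "fingers": 1}
    - {"delta_pos": [-3.6, 0, -2], "dr": [0, 0, 0], "fingers": 1}
    - {"delta_pos": [-4, 0, -3.5], "dr": [0, 0, 0], "fingers": 1}

```text
time: 7.82
tool_pos: [0.5797, 0.0354, 0.2718]
tool_rot: [3.119, -1.301, 0.021]
contact_force: [-0.5, -0.7, 0.4]
opening: 0.0005
grip_force: 0.0
```

step_arm:
  increments:
    - {"delta_pos": [0, 0, -1.5], "dr": [0, 0, 0], "fingers": 1}
    - {"delta_pos": [0, 0, -3], "dr": [0, 0, 0], "fingers": 1}
    - {"delta_pos": [0, 0, -4.5], "dr": [0, 0, 0], "fingers": 1}
    - {"delta_pos": [0, 0, -5], "dr": [0, 0, 0], "fingers": 1}
    - {"delta_pos": [0, 0, -5], "dr": [0, 0, 0], "fingers": 1}

```text
time: 8.45
tool_pos: [0.5322, 0.0353, 0.2861]
tool_rot: [3.117, -1.302, 0.022]
contact_force: [0.2, -0.4, -0.7]
opening: 0.0002
grip_force: 0.0
```

```bash
python3 - <<'E'
from h import *
look('e')
a=viewer.read_camera("scene");b=viewer.read_camera("side")
cv2.imwrite("pics/c7.png",np.hstack([cv2.resize(a,(400,300)),cv2.resize(b,(400,300))])[:,:,::-1])
print([x[:2] for x in blobs(a,"r")])
E
```

```text
e scene y [99, 87, 26, 13, 238] [113.6, 93.7] Lft [99 94] Rgt [124  88]
e scene y [231, 204, 52, 4, 139] [260.9, 205.5] Lft [231 205] Rgt [282 204]
e scene r [77, 81, 20, 21, 253] [85.4, 93.0] Lft [77 87] Rgt [96 93]
e side y [108, 149, 25, 18, 218] [121.0, 158.2] Lft [108 164] Rgt [132 157]
e side r [86, 159, 21, 21, 252] [95.8, 169.7] Lft [ 86 160] Rgt [106 166]
[0.5326 0.0353 0.2858] [ 0.7 -0.5  0.7] [-0.18  0.14  2.49  2.9   0.8  -1.46]
[([77, 81, 20, 21, 251], [85.3, 93.0]), ([110, 239, 42, 43, 917], [130.4, 260.0])]
```

View pics/c7.png

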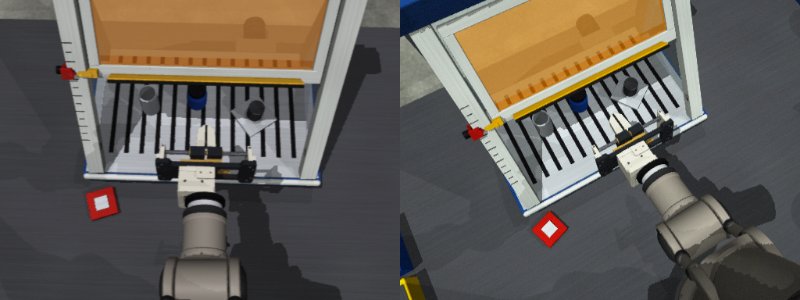

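The sash has stayed put with the index at (113.6,93.7), level with the marker. The hand is clear and the bystanders have not moved.

```bash
python3 -c "
from cell import robot
print(robot.hand_in())"
```

```text
the job is handed in; nothing more can be done
None
```

I pushed the sash up until its yellow index stood level with the red marker (within about 2 mm in the camera views), withdrew the hand, and handed the job in; the sash held, the marker and magnet had not moved, and the pieces in the booth stood upright.

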